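# Show the odd injector's inlet to the inspection camera

### The job

One of the four injectors clipped into the fuel rail in the vice has a longer nose than the other three: pull it up out of its spring clip and show its inlet end, the end that was in the rail, to the inspection camera, with the middle of the inlet face at the focus point 60 mm straight in front of the lens and the injector in line with the camera so that it looks squarely into the inlet. Hold it there still and finish while holding it, touching nothing else with it. Leave the other three injectors clipped home, do not touch the camera, and do not disturb the other things on the bench.

Things in the scene. Friction and masses are not known exactly. Their poses are not given: they have to be found in the camera images.
- injector_long: the long-nosed fuel injector, slim and round, 106 mm long, 40 to 80 g, standing nozzle up in any one of the rail's four cups. Origin at the centre of its inlet face (lower end, in the cup); z along its axis to the nozzle, x to its connector. Up from the inlet face: inlet tube 14 mm across, 0 to 20 mm; clip collar 24 mm, 20 to 26; black plastic 18 mm, 26 to 48; steel barrel 19 mm, 48 to 80; nose 13 mm, 80 to 106.
- injector_long_barrel (a point): middle of the long-nosed injector's bare steel barrel (19 mm across, 32 mm long), 64 mm along z from the inlet face: the place to grip firmly, from above, jaws closing across the rail. Below it the black connector, 14 mm wide, reaches 31 mm out from the axis to the +x side, no higher than 48 mm above the inlet face. Above it only the nose, 42 mm to the tip.
- injector_long_inlet (a point): centre of the long-nosed injector's inlet face: its lower end while in the rail, the end to be shown to the camera. Same axes as the injector.
- injector_long_nozzle (a point): centre of the long-nosed injector's nozzle tip, 106 mm along its z axis from the inlet face.
- injector_1: a standard injector clipped in the rail in the same way: 88 mm long, short nose of 8 mm, otherwise the same as the long one. Origin at the centre of its inlet face (lower end), z along its axis towards the nozzle, x towards its connector. Leave it clipped home.
- injector_2: another standard injector clipped in the rail in the same way: 88 mm long, short nose of 8 mm, otherwise the same as the long one. Origin at the centre of its inlet face (lower end), z along its axis towards the nozzle, x towards its connector. Leave it clipped home.
- injector_3: another standard injector clipped in the rail in the same way: 88 mm long, short nose of 8 mm, otherwise the same as the long one. Origin at the centre of its inlet face (lower end), z along its axis towards the nozzle, x towards its connector. Leave it clipped home.
- vise: bench vice bolted down, an aluminium fuel rail clamped in its 100 mm jaws; nothing of it moves. Origin on the bench under the middle of the jaws; x along the screw, away from the robot (T handle on the robot's side, to x = -183 mm, up to 81 mm high); y along the rail to its brass feed fitting; z up. Jaw tops 136 mm high. Rail 22 mm wide, top 141 mm high, y = -164 to +186 mm.
- cups (a point): middle of the row of four upright injector cups on the rail, level with their mouths, 163 mm above the bench; axes as the vice. Cups at y = -126, -42, 42 and 126 mm from it, 22 mm wide, 15 mm bore, 20 mm of each injector's inlet inside.
- clips (a point): same point; each cup carries a steel spring clip, two legs on the +y and -y sides of the injector, tips 7 mm above the cup's mouth, snapped over its collar. Pulled straight up with about 8 to 14 N, the legs spread and let go within the first 6 mm; after 20 mm the injector is clear of the cup.
- camera: stand of the inspection camera: black round base 90 mm across on the bench (origin at its centre underneath, z up), with a bent steel gooseneck behind the camera head, up to 145 mm high. It does not move; do not touch it.
- camera_head: the inspection camera: black cylinder 34 mm across, 100 mm long, a white ring of lights round the lens. Origin at the centre of its lens face; z is the viewing direction, out of the lens: 50 degrees up from the level, towards the stand's own -x side, roughly at the robot. The lens centre is 100 mm from the base centre in that level direction and 154 mm above the bench.
- focus (a point): the camera's focus point in empty air, on the lens axis 60 mm in front of the lens face, 200 mm above the bench. Same axes as the camera head.
- spanner: steel combination spanner, 170 mm long, lying on the bench by the vice; origin at its middle. Bystander.
- socket: deep steel socket, 27 mm across and 63 mm high, standing on the bench by the vice; origin under its centre. Bystander.
- spark_plug: spark plug, 71 mm long, lying on the bench behind the vice; origin under its middle. Bystander.
- screwdriver: screwdriver, 190 mm long, lying on the bench; origin under its middle. Bystander.
- bowl: shallow steel parts bowl, 100 mm across and 32 mm high, with three bolts in it; origin under its centre. Bystander.
- spray_can: spray can, 54 mm across and 180 mm high, standing on the left of the bench; origin under its centre. Bystander.
- carton: small cardboard box, 70 x 50 x 40 mm; origin under its centre. Bystander.
- hammer: hammer, 280 mm long, lying on the right of the bench; origin under the middle of its length. Bystander.

How it is judged:
On the way:
1. the long-nosed injector is out of its clip and cup, in the fingers (z of injector_long_inlet in the frame of vise above 0.168 m and contact force between the fingers and injector_long above 0.5 N), for 0.1 s.
At the end, for the whole second after the job is handed in: the long-nosed injector is held by the gripper alone, still (under 20 mm/s), its inlet face within 15 mm of the camera's focus point and turned towards the lens, its axis within 15 degrees of the lens axis; the three standard injectors are still clipped home (within 6 mm of their starts) (distance between injector_long_inlet and focus below 0.015 m and angle between the z axis of injector_long and the z axis of camera_head, either way round below 0.26 rad and z of injector_long_nozzle in the frame of camera_head above 0.12 m and contact force between the fingers and injector_long above 0.5 N and contact force between injector_long and vise below 0.1 N and contact force between injector_long and camera below 0.1 N and height (world z) of injector_long_inlet above 0.17 m and linear speed of injector_long below 0.02 m/s and angular speed of injector_long below 0.15 rad/s and distance of each of injector_1, injector_2, injector_3 from where it was at the start of the episode below 0.006 m); the arm keeps its last pose, push and grip.
It fails at once if another injector is pulled or pushed from its seat by more than 6 mm (distance of any of injector_1, injector_2, injector_3 from where it was at the start of the episode above 0.006 m).
It fails at once if the camera or its stand is touched (more than 1 N) (contact force between camera and anything else above 1 N).
It fails at once if another thing on the bench is moved by more than 20 mm (distance of any of spanner, socket, spark_plug, screwdriver, bowl, spray_can, carton, hammer from where it was at the start of the episode above 0.02 m).
It also fails if it takes over 35 s, if anything falls off the work surface, if the arm or the gripper's body presses on something with over 40 N, if the wrist force passes 120 N, or if a joint passes its speed limit or range.

### The arm

A 7-joint arm with a two-finger parallel gripper is mounted at the origin on the work surface. World frame = base frame: x ahead of the robot, y to its left, z up, the work surface at z = 0. Lengths are in m, angles in rad, forces in N, time in s.
With the tool pointing down it reaches from about 0.4 to 0.875 m from the base axis. Payload 19.3 kg.
Tool frame: the origin (TCP) lies at the very end of the fingers, on their centre line; the grasp point (between the pads) lies 19 mm behind it; z points along the fingers, y is the line along which they close (so a half turn about z gives the same grasp; the last joint's range is limited). The gripper opens to 85 mm and grips with 20 to 120 N. Pads are 22 mm wide; open, the fingers measure 114 mm over their backs; the gripper's body (76 mm by 85 mm) begins 54 mm behind the grasp point. The pads swing forward as they close: fully open they stand 13 mm farther back than shut.
Start: joints at [-1.286, 0.521, -0.036, 1.599, 0.021, 1.021, -0.113], TCP at [0.217, 0.586, 0.231] pointing down, gripper open.
Joint ranges: [-2.91, 2.91], [-0.3, 2.13], [-1.5, 1.42], [0.17, 2.43], [-1.26, 4.41], [0.16, 1.93], [-2.52, 2.52]. Speed limits (rad/s): [1.89, 1.89, 2.39, 2.39, 3.01, 3.01, 3.01].

### API

Orientations are given as [roll, pitch, yaw] about the fixed x, y, z axes, in that order (R = Rz(yaw) Ry(pitch) Rx(roll)).
In Python, from workcell import bot gives the robot as it stands. The module is installed in compiled form; this text tells all that it offers.
- The arm moves only by the tool apply_moves, never from a script. Its arguments are lists of equal length, an entry for each row: "claw": the finger opening in m, from 0 to 0.0854; "xyz": the shift along the tool's x, y, z in m, a list of three; "twist": the turn, a rotation vector about the tool's x, y, z in rad, a list of three. A call has 1 to 20 rows; each row shifts and turns the commanded pose from where the row before left it, along the tool's axes as they then stand; what a row does not reach is not made up. A row lasts 1/10 s, in which the tool goes at most 50 mm and 8.59 degrees, less where a joint would pass 70% of its speed; a pose out of reach is approached as far as the arm can. A call with a gripper value outside its range is refused whole. The fingers move at their own pace and stop on an object; "force" is the grip in N (left out, the last holds). Time passes only in rows, so rows that do not move let the fingers close. It gives the time, the measured TCP pose, the force, the opening and the grip force at its end, in the units of the state.
- bot.observe(): the state, without advancing time (a new reading comes with each control period).
- bot.grab_frame(name): name is "side" or "top" or "wrist"; returns a dict with "img" (420x560x3 uint8, red, green, blue), "vfov" (degrees; the focal length in pixels is half the picture's height over the tangent of half this angle, whatever the lens; pixels are square), "cx", "cy" (the principal point, pixels), "view" (4x4, takes a point from world to camera coordinates). Camera axes: x right, y up, looking along -z (the intrinsics and any distortion apply to the point x, -y, -z); pixel columns grow to the right and rows downward; lengths in m; the calibration is good to about 2 mm. The wrist camera is an equidistant fisheye: a pixel r from the principal point sees the ray r / f radians off the axis. A picture is of the moment at which its call begins. There is no depth.
- bot.job_done(): hands the job in; it is judged then, once.
Trained networks look in the newest picture that a camera, given by its name, has taken for a name from the list of things; names that differ only in an ending like _2 or _b are one class to them, and where a whole thing is asked for, a point or a joint stands for the part that bears it (a point fixed in the world has none). Each returns a list of dicts, best first, with "score" (0 to 1); they miss things now and then, are a little off and sometimes report something else, mostly with a low value. They report only what shows in the picture. A call takes as long as a camera call.
- bot.find_in(camera, query): "position" ([x, y, z] in m, in world coordinates, good to about 4 mm: the middle of the surface that is visible of it).
The state is a dict: "clock": time; "qpos": joint angles; "qd": joint speeds; "joint_efforts": joint torques, N m; "position": TCP position; "tool_rot": TCP orientation; "force": force on the tool from outside, world axes, zero at the start; "moment": the same for the moment, N m; "grip_width": finger opening in m; "finger_force": force on a finger pad.
Only numpy, scipy, OpenCV 4.12 (cv2) and the standard library are available. Lean on these libraries where they do the work, as an engineer would, in place of code of your own. Each camera call takes 0.05 s, during which the arm holds its last target. There are 200 camera calls.

## Working session

There is one attempt and no reset: what is moved stays moved. The work goes in short steps, Python scripts to look and compute and a tool call to move; the robot and the scene stay as the last step left them, time stands still between calls to the robot, and variables do not carry over. Pictures are saved under pics/ and viewed, at most 10 in all, crops included, and the job is handed in when it is done.

Besides the shell and the picture viewer there is one more tool, called after "Request:" by a JSON object that holds its "api" and its "payload", one argument or row to a line. apply_moves: Moves the arm, as the interface text tells. Its arguments: {"type":"object","properties":{"claw":{"type":"array"},"xyz":{"type":"array"},"twist":{"type":"array"},"force":{"type":"number"}},"required":["claw","xyz","twist"]}

```bash
mkdir -p pics; cat > h.py <<'E'
import numpy as np, cv2
from workcell import bot
from scipy.spatial.transform import Rotation as R
def snap(n,fn=None):
    f=bot.grab_frame(n)
    if fn: cv2.imwrite('pics/'+fn,f['img'][:,:,::-1])
    return f
def proj(f,P):
    P=np.atleast_2d(P); V=np.array(f['view']); c=P@V[:3,:3].T+V[:3,3]
    F=210/np.tan(np.radians(f['vfov'])/2)
    return np.c_[f['cx']+F*c[:,0]/-c[:,2], f['cy']-F*c[:,1]/-c[:,2]]
def ray(f,u,v):
    V=np.array(f['view']);F=210/np.tan(np.radians(f['vfov'])/2)
    d=V[:3,:3].T@np.array([(u-f['cx'])/F,-(v-f['cy'])/F,-1]); return -V[:3,:3].T@V[:3,3], d
E
python3 - <<'E'
from h import *
s=bot.observe(); print(s['position'],s['tool_rot'],s['grip_width'],s['clock'])
for c in ['side','top']:
    f=snap(c,c+'1.png'); print(c,f['vfov'],f['cx'],f['cy'],np.round(f['view'],3).tolist(), [k for k in f])
    for q in ['injector_long','injector_long_nozzle','injector_1','vise','camera','camera_head','cups','spray_can']:
        try:
            for r in bot.find_in(c,q)[:4]: print(c,q,round(r['score'],2),np.round(r['position'],3))
        except Exception as e: print(q,e)
E
```

```text
[0.21704094 0.58574619 0.23070711] [-3.14042359e+00  9.20326239e-05  2.78681823e+00] 0.08520252377152009 0.0
side 42.71067619207571 285.60227957030486 210.40953307468882 [[0.958, -0.287, 0.013, -0.525], [0.135, 0.49, 0.861, -0.228], [-0.254, -0.823, 0.508, -1.516], [0.0, 0.0, 0.0, 1.0]] ['img', 'vfov', 'cx', 'cy', 'view']
side injector_long 0.54 [0.559 0.056 0.194]
side injector_long_nozzle 0.62 [0.567 0.336 0.052]
side injector_long_nozzle 0.59 [0.558 0.056 0.196]
side injector_1 0.69 [ 0.579 -0.113  0.189]
side injector_1 0.61 [ 0.581 -0.196  0.189]
side injector_1 0.49 [ 0.57  -0.028  0.19 ]
side vise 0.8 [ 0.546 -0.094  0.085]
side camera 0.66 [0.57  0.338 0.051]
side camera_head 0.67 [0.527 0.29  0.137]
side cups 0.76 [ 0.549 -0.093  0.081]
side cups 0.4 [0.393 0.528 0.032]
side spray_can 0.66 [0.507 0.519 0.104]
top 46.27846311228973 279.6410282322837 206.29901383662445 [[0.026, -1.0, -0.003, 0.028], [0.999, 0.026, 0.045, -0.552], [-0.045, -0.004, 0.999, -1.561], [0.0, 0.0, 0.0, 1.0]] ['img', 'vfov', 'cx', 'cy', 'view']
top injector_long 0.65 [0.562 0.065 0.189]
top injector_long_nozzle 0.42 [0.559 0.064 0.19 ]
top injector_1 0.71 [ 0.73  -0.064  0.014]
top injector_1 0.64 [0.695 0.187 0.013]
top injector_1 0.63 [ 0.577 -0.099  0.189]
top injector_1 0.45 [ 0.566 -0.02   0.189]
top vise 0.73 [ 0.554 -0.06   0.128]
top camera 0.66 [0.572 0.34  0.024]
top camera 0.49 [ 0.483 -0.492  0.023]
top camera 0.25 [0.343 0.143 0.023]
top camera_head 0.47 [0.53  0.299 0.144]
top cups 0.81 [ 0.551 -0.065  0.124]
```

View pics/side1.png

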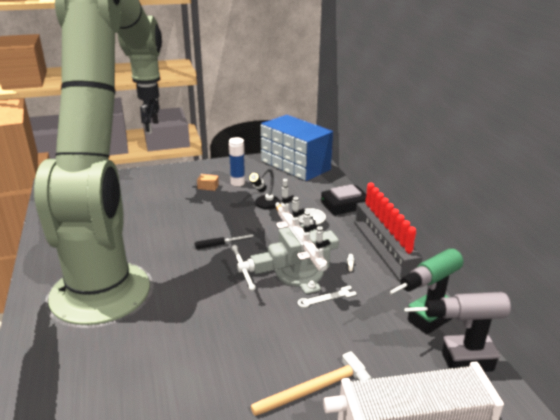

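View pics/top1.png

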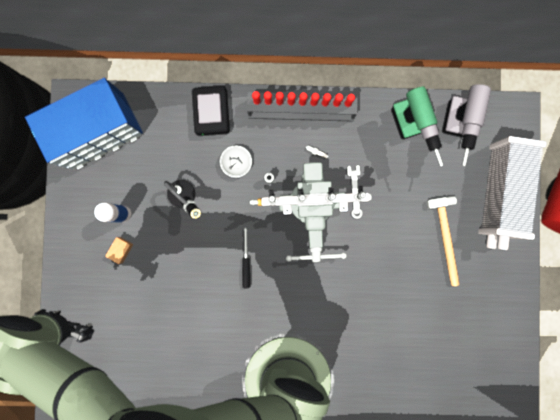

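```bash
python3 - <<'E'
from h import *
a=cv2.imread('pics/side1.png')[160:270,235:355]; b=cv2.imread('pics/top1.png')[165:235,150:390]
A=cv2.resize(a,None,fx=3.3,fy=3.3,interpolation=cv2.INTER_CUBIC);B=cv2.resize(b,(800,233),interpolation=cv2.INTER_CUBIC)
M=np.zeros((600,800,3),np.uint8);M[:363,:396]=A;M[365:598]=B
cv2.imwrite('pics/m1.png',M)
E
```

```text
(no output)
```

View pics/m1.png

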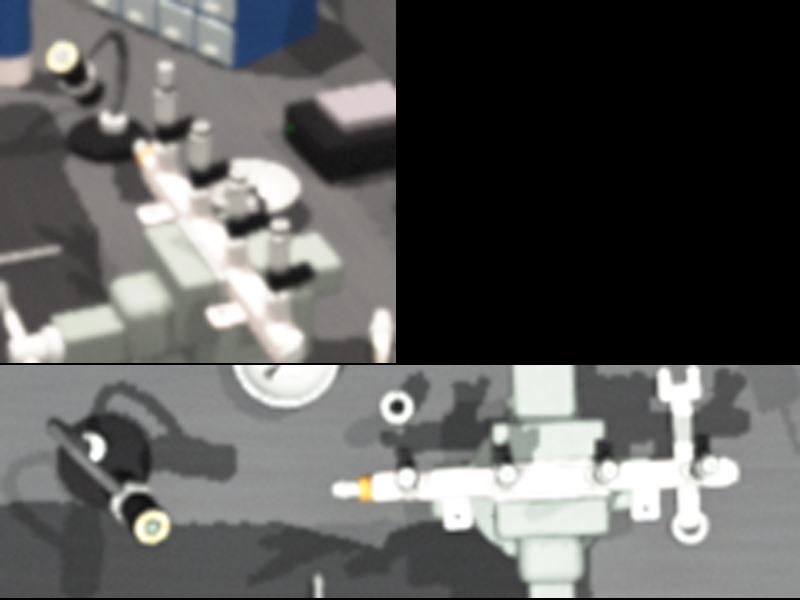

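```bash
python3 - <<'E'
from h import *
T=snap('top');S=snap('side')
def at(f,u,v,z):
    o,d=ray(f,u,v); return o+d*(z-o[2])/d[2]
def tri(a,b):
    (o1,d1),(o2,d2)=ray(S,*a),ray(T,*b)
    A=np.c_[d1,-d2]; t=np.linalg.lstsq(A,o2-o1,rcond=None)[0]
    p,q=o1+d1*t[0],o2+d2*t[1]; return (p+q)/2,np.linalg.norm(p-q)
for uv,z in zip([(272,199),(302.1,197.7),(332.4,196.2),(363,194.7)],[.235,.225,.225,.225]): print(at(T,*uv,z).round(4))
print('sidetip',at(S,285.3,179.4,.249).round(4))
for uv in [(235+201/3.3,160+124/3.3),(235+238/3.3,160+180/3.3),(235+281/3.3,160+224/3.3)]: print(at(S,*uv,.231).round(4))
print('lens',tri((253.8,177),(195.3,213)), 'lens top@.154',at(T,195.3,213,.154))
print('base',at(T,181.2,192.9,.01))
# blob refine
img=T['img'][205:222,186:206].astype(int); print(img.sum(2)//30)
E
```

```text
[0.56   0.0633 0.235 ]
[ 0.5664 -0.0197  0.225 ]
[ 0.5728 -0.1036  0.225 ]
[ 0.5792 -0.1882  0.225 ]
sidetip [0.5615 0.0577 0.249 ]
[ 0.5685 -0.0245  0.231 ]
[ 0.5693 -0.1215  0.231 ]
[ 0.5803 -0.1939  0.231 ]
lens (array([0.51956139, 0.28772016, 0.14940251]), np.float64(0.002626727127340942)) lens top@.154 [0.51816092 0.28722927 0.154     ]
base [0.58545628 0.35997615 0.01      ]
[[17 10  4  2  2  2  2  1  2  5  9 13 14 14 14 14 14 14 14 14]
 [13  5  2  3  3  3  2  2  1  2  5 11 13 14 14 14 14 14 14 14]
 [10  3  3  3  3  2  2  2  2  3  4  7 11 13 14 14 14 14 14 14]
 [ 9  3  3  3  3  2  3  5  9 11 12 11 11 12 13 14 14 14 14 14]
 [10  4  3  3  2  3  8 14 20 21 22 21 20 16 13 14 14 14 14 14]
 [13  5  3  2  3  9 18 22 24 23 23 24 24 23 16 13 14 15 15 15]
 [12  8  4  2  7 17 23 23 21 19 19 22 24 24 19 13 14 14 14 14]
 [10  9  5  3 11 23 24 22 17 17 17 16 21 24 20 13 12 13 13 13]
 [ 8  8  6  4 14 24 25 20 19 21 20 16 21 23 19 11  9  9  9  9]
 [ 8  8  7  5 15 24 24 20 18 20 19 19 23 24 18 10  8  8  8  8]
 [ 8  8  7  6 13 24 25 22 18 18 19 22 24 23 15  8  8  8  8  8]
 [ 8  8  8  7 10 19 24 24 22 21 22 24 23 18 11  8  8  8  8  8]
 [ 8  8  8  8  8 12 21 24 24 23 23 20 16 11  8  8  8  8  8  8]
 [ 8  8  8  8  8  8 12 16 17 18 16 12  8  8  8  8  8  8  8  8]
 [ 8  8  8  8  8  7  7  8  8  9  9  8  7  8  8  8  8  8  8  8]
 [ 8  8  8  8  8  8  8  8  8  8  8  8  8  8  8  8  8  8  8  8]
 [ 8  8  8  8  8  8  8  8  8  8  8  8  8  8  8  8  8  8  8  8]]
```

Request:
{"api": "apply_moves", "payload": {
  "claw": [0.085,0.085,0.085,0.085,0.085,0.085,0.085,0.085],
  "xyz": [
    [0,0,-0.02],
    [0,0,-0.02],
    [0,0,-0.02],
    [0,0,-0.02],
    [0,0,-0.02],
    [0,0,-0.02],
    [0,0,-0.02],
    [0,0,-0.02]
  ],
  "twist": [
    [0,0,0.1425],
    [0,0,0.1425],
    [0,0,0.1425],
    [0,0,0.1425],
    [0,0,0.1425],
    [0,0,0.1425],
    [0,0,0.1425],
    [0,0,0.1425]
  ],
  "force": 60
}}

```text
clock: 1.8
position: [0.2171, 0.586, 0.3922]
tool_rot: [-3.142, -0.0, 1.641]
force: [0.0, 0.8, -0.2]
grip_width: 0.0849
finger_force: 0.0
```

Request:
{"api": "apply_moves", "payload": {
  "claw": [0.085,0.085,0.085,0.085,0.085,0.085,0.085,0.085,0.085,0.085,0.085,0.085,0.085,0.085,0.085,0.085,0.085],
  "xyz": [
    [-0.0365,0.0202,0],
    [-0.0365,0.0202,0],
    [-0.0365,0.0202,0],
    [-0.0365,0.0202,0],
    [-0.0365,0.0202,0],
    [-0.0365,0.0202,0],
    [-0.0365,0.0202,0],
    [-0.0365,0.0202,0],
    [-0.0365,0.0202,0],
    [-0.0365,0.0202,0],
    [-0.0365,0.0202,0],
    [-0.0365,0.0202,0],
    [-0.0365,0.0202,0],
    [-0.0365,0.0202,0],
    [-0.0365,0.0202,0],
    [0,0,0],
    [0,0,0]
  ],
  "twist": [
    [0,0,0],
    [0,0,0],
    [0,0,0],
    [0,0,0],
    [0,0,0],
    [0,0,0],
    [0,0,0],
    [0,0,0],
    [0,0,0],
    [0,0,0],
    [0,0,0],
    [0,0,0],
    [0,0,0],
    [0,0,0],
    [0,0,0],
    [0,0,0],
    [0,0,0]
  ]
}}

```text
clock: 3.5
position: [0.561, 0.0624, 0.3911]
tool_rot: [-3.141, 0.0, 1.645]
force: [-0.9, 0.4, 0.2]
grip_width: 0.0849
finger_force: 0.0
```

```bash
cat >> h.py <<'E'
def projf(f,P):
    P=np.atleast_2d(P); V=np.array(f['view']); c=P@V[:3,:3].T+V[:3,3]
    F=210/np.tan(np.radians(f['vfov'])/2)
    v=np.c_[c[:,0],-c[:,1],-c[:,2]]; r=np.hypot(v[:,0],v[:,1]); th=np.arctan2(r,v[:,2])
    return np.array([f['cx'],f['cy']])+ (F*th/np.maximum(r,1e-9))[:,None]*v[:,:2]
def rayf(f,u,v):
    V=np.array(f['view']);F=210/np.tan(np.radians(f['vfov'])/2)
    a=np.array([u-f['cx'],v-f['cy']]);r=np.hypot(*a);th=r/F
    d=np.array([a[0]/r*np.sin(th),-a[1]/r*np.sin(th),-np.cos(th)]); return -V[:3,:3].T@V[:3,3],V[:3,:3].T@d
E
python3 - <<'E'
from h import *
f=snap('wrist','w1.png'); print(f['vfov'],np.round(f['view'],3).tolist()); print(bot.observe()['qpos'].round(3) if hasattr(bot.observe()['qpos'],'round') else bot.observe()['qpos'])
for q in ['injector_long','injector_long_nozzle','injector_1','camera_head']:
    for r in bot.find_in('wrist',q)[:3]: print(q,round(r['score'],2),np.round(r['position'],3))
P=[[.5605,.061,.249],[.5605,.061,.223],[.5605,.061,.163],[.5664,-.0226,.231],[.573,-.1064,.231],[.5185,.2872,.154],[.4924,.2589,.2],[.585,.36,.01]]
uv=projf(f,P).round(1);print(uv)
im=f['img'][:,:,::-1].copy()
for u,v in uv: cv2.circle(im,(int(u),int(v)),2,(0,0,255),-1)
cv2.imwrite('pics/w1m.png',cv2.resize(im,(800,600),interpolation=cv2.INTER_CUBIC))
E
```

```text
65.70646984690485 [[0.997, 0.074, -0.0, -0.563], [-0.071, 0.951, -0.299, 0.068], [-0.022, 0.299, 0.954, -0.538], [0.0, 0.0, 0.0, 1.0]]
[-0.614  0.327  0.544  1.554 -0.173  1.309  0.027]
injector_long 0.93 [0.566 0.07  0.196]
injector_long_nozzle 0.96 [0.566 0.062 0.195]
injector_long_nozzle 0.19 [ 0.573 -0.012  0.187]
injector_long_nozzle 0.16 [ 0.574 -0.095  0.192]
injector_1 0.92 [ 0.586 -0.181  0.183]
injector_1 0.83 [ 0.574 -0.094  0.192]
injector_1 0.62 [ 0.573 -0.014  0.19 ]
camera_head 0.63 [0.566 0.07  0.196]
[[285.  198.4]
 [284.9 191.5]
 [284.9 179. ]
 [284.6 271.4]
 [284.9 333.8]
 [263.2 -11.2]
 [232.8  -3.1]
 [313.7 -16.3]]
```

View pics/w1m.png

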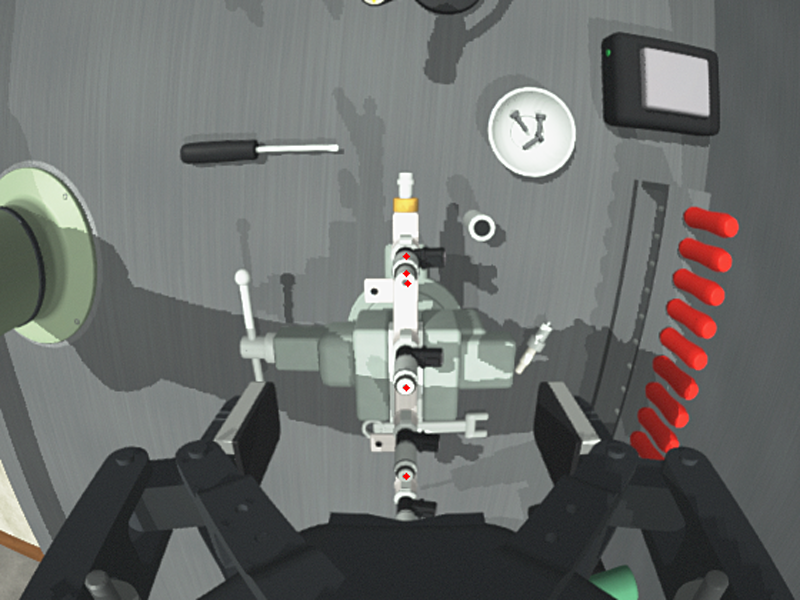

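```bash
python3 - <<'E'
from h import *
a=cv2.imread('pics/w1.png')[160:290,245:325]
cv2.imwrite('pics/w1c.png',cv2.resize(a,None,fx=4.6,fy=4.6,interpolation=cv2.INTER_CUBIC))
E
```

```text
(no output)
```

View pics/w1c.png

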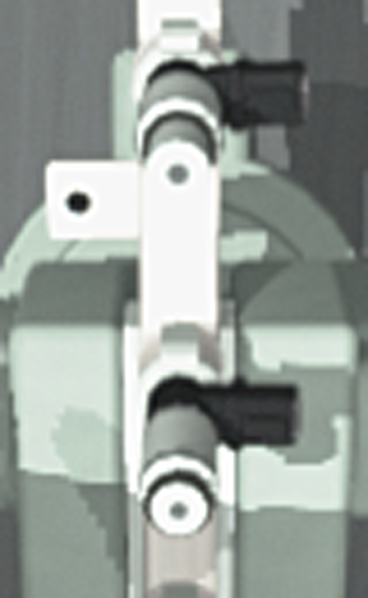

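Request:
{"api": "apply_moves", "payload": {
  "claw": [0.085,0.085,0.085,0.085,0.085,0.085,0.085,0.085,0.085,0.085,0.085,0.085],
  "xyz": [
    [-0.0007,-0.0015,0.0197],
    [0,0,0.0197],
    [0,0,0.0197],
    [0,0,0.0197],
    [0,0,0.0197],
    [0,0,0.0197],
    [0,0,0.0197],
    [0,0,0.0197],
    [0,0,0.0197],
    [0,0,0.0197],
    [0,0,0],
    [0,0,0]
  ],
  "twist": [
    [0,0,0],
    [0,0,0],
    [0,0,0],
    [0,0,0],
    [0,0,0],
    [0,0,0],
    [0,0,0],
    [0,0,0],
    [0,0,0],
    [0,0,0],
    [0,0,0],
    [0,0,0]
  ],
  "force": 80
}}

```text
clock: 4.95
position: [0.5594, 0.0627, 0.1949]
tool_rot: [3.142, -0.0, 1.647]
force: [0.4, -0.5, 1.0]
grip_width: 0.0851
finger_force: 0.0
```

Positioned; now close.

Request:
{"api": "apply_moves", "payload": {
  "claw": [0.03,0.03,0.02,0.01,0.0,0.0,0.0,0.0,0.0,0.0],
  "xyz": [
    [0,0,0],
    [0,0,0],
    [0,0,0],
    [0,0,0],
    [0,0,0],
    [0,0,0],
    [0,0,0],
    [0,0,0],
    [0,0,0],
    [0,0,0]
  ],
  "twist": [
    [0,0,0],
    [0,0,0],
    [0,0,0],
    [0,0,0],
    [0,0,0],
    [0,0,0],
    [0,0,0],
    [0,0,0],
    [0,0,0],
    [0,0,0]
  ],
  "force": 80
}}

```text
clock: 5.95
position: [0.5595, 0.0623, 0.1947]
tool_rot: [3.141, -0.0, 1.647]
force: [-1.6, -0.4, 6.2]
grip_width: 0.0168
finger_force: 77.9
```

Request:
{"api": "apply_moves", "payload": {
  "claw": [0,0,0,0,0,0,0,0,0,0,0,0],
  "xyz": [
    [0,0,-0.002],
    [0,0,-0.003],
    [0,0,-0.003],
    [0,0,-0.003],
    [0,0,-0.004],
    [0,0,-0.005],
    [0,0,-0.005],
    [0,0,-0.005],
    [0,0,-0.005],
    [0,0,-0.005],
    [0,0,-0.005],
    [0,0,0]
  ],
  "twist": [
    [0,0,0],
    [0,0,0],
    [0,0,0],
    [0,0,0],
    [0,0,0],
    [0,0,0],
    [0,0,0],
    [0,0,0],
    [0,0,0],
    [0,0,0],
    [0,0,0],
    [0,0,0]
  ]
}}

```text
clock: 7.15
position: [0.5596, 0.0624, 0.24]
tool_rot: [3.141, -0.0, 1.647]
force: [-0.6, -0.3, -0.6]
grip_width: 0.0165
finger_force: 78.7
```

Request:
{"api": "apply_moves", "payload": {
  "claw": [0,0,0,0,0,0,0],
  "xyz": [
    [0,0,-0.02],
    [0,0,-0.02],
    [0,0,-0.02],
    [0,0,-0.02],
    [0,0,-0.02],
    [0,0,-0.02],
    [0,0,0]
  ],
  "twist": [
    [0,0,0],
    [0,0,0],
    [0,0,0],
    [0,0,0],
    [0,0,0],
    [0,0,0],
    [0,0,0]
  ]
}}

```text
clock: 7.85
position: [0.5601, 0.0623, 0.3614]
tool_rot: [3.138, -0.001, 1.647]
force: [0.3, -0.1, -0.7]
grip_width: 0.0165
finger_force: 78.7
```

```bash
python3 - <<'E'
from h import *
s=bot.observe(); p=np.array(s['position']); print(p,s['tool_rot'],np.round(s['qpos'],3))
f=snap('side','s2.png'); w=snap('wrist','w2.png')
for c in ['wrist','side']:
  for q in ['injector_long','injector_long_inlet','camera_head','injector_1']:
    for r in bot.find_in(c,q)[:3]: print(c,q,round(r['score'],2),np.round(r['position'],3))
print(proj(f,[p-[0,0,.0515],p,p+[0,0,.0545]]),projf(w,[p-[0,0,.0515],p,p+[0,0,.0545],[.5185,.2872,.154]]))
u,v=proj(f,p)[0].astype(int)
a=f['img'][v-45:v+55,u-60:u+60,::-1]; b=w['img'][:,:,::-1]
M=np.zeros((600,800,3),np.uint8); M[:333,:400]=cv2.resize(a,(400,333),interpolation=cv2.INTER_CUBIC); M[:300,400:]=cv2.resize(b,(400,300))
c=b[180:330,170:390]; M[333:600,:400]=cv2.resize(c,(400,267))
cv2.imwrite('pics/m2.png',M); print(u,v)
E
```

```text
[0.56014597 0.06226038 0.36141654] [ 3.13848215e+00 -6.37578303e-04  1.64665694e+00] [-0.611  0.342  0.54   1.61  -0.184  1.237  0.04 ]
wrist injector_long 0.65 [0.56  0.07  0.378]
wrist injector_long_inlet 0.82 [0.558 0.066 0.378]
wrist camera_head 0.41 [0.631 0.081 0.064]
wrist injector_1 0.52 [ 0.578 -0.179  0.166]
side injector_long 0.65 [0.565 0.057 0.351]
side injector_long_inlet 0.58 [0.559 0.054 0.354]
side injector_long_inlet 0.54 [ 0.547 -0.09   0.085]
side camera_head 0.68 [0.568 0.337 0.053]
side camera_head 0.55 [0.527 0.292 0.134]
side camera_head 0.55 [ 0.578 -0.113  0.19 ]
side injector_1 0.72 [ 0.579 -0.197  0.189]
side injector_1 0.65 [ 0.578 -0.114  0.188]
side injector_1 0.47 [ 0.568 -0.026  0.188]
[[284.65795642 159.97292622]
 [284.8732309  143.49243817]
 [285.10924267 125.42439174]] [[286.64210337 234.72292616]
 [287.469028   273.34172795]
 [289.00700561 347.36013886]
 [262.64758166 -20.92789502]]
284 143
```

View pics/m2.png

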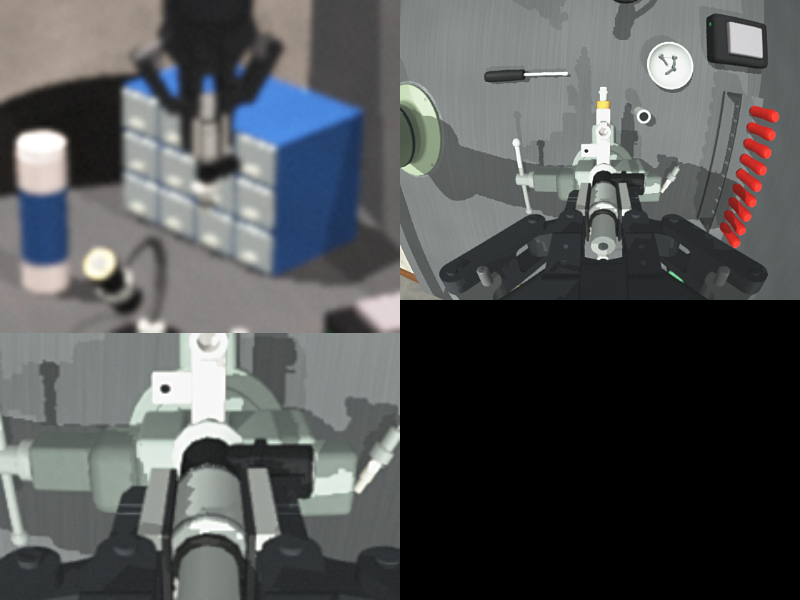

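```bash
python3 - <<'E'
from h import *
T=snap('top');S=snap('side')
def at(f,u,v,z):
    o,d=ray(f,u,v); return o+d*(z-o[2])/d[2]
# refine lens ring centroid / base centre
g=T['img'].astype(int).sum(2); m=(g[205:222,186:203]>480); ys,xs=np.nonzero(m); lt=(186+(xs.min()+xs.max())/2,205+(ys.min()+ys.max())/2)
g=S['img'].astype(int).sum(2); m=(g[168:186,244:264]>480); ys,xs=np.nonzero(m); ls=(244+xs.mean(),168+ys.mean())
print(lt,ls,at(T,*lt,.154).round(4),at(S,*ls,.154).round(4), at(T,181.2,192.9,.006).round(4), at(S,235+107/3.3,160+138/3.3,.01).round(4))
for L in [at(T,*lt,.154),at(S,*ls,.154)]:
    pass
L=(at(T,*lt,.154)+at(S,*ls,.154))/2; B=at(T,181.2,192.9,.006)
h=(L-B)[:2]; print('norm',np.linalg.norm(h)); h/=np.linalg.norm(h)
d=np.r_[np.cos(np.radians(50))*h,np.sin(np.radians(50))]
F=L+.06*d; tcp=F+.0515*d; print('L',L,'F',F,'d',d,'tcp',tcp)
s=bot.observe(); R0=R.from_euler('xyz',s['tool_rot']); p=np.array(s['position'])
a=np.cross([0,0,1],d); a=a/np.linalg.norm(a)*np.arccos(d[2])
print('twist tool',R0.inv().apply(a),'shift to wp in tool',R0.inv().apply(tcp+.1*d-p), (tcp+.1*d))
E
```

```text
(np.float64(193.0), np.float64(211.5)) (np.float64(254.02325581395348), np.float64(176.8953488372093)) [0.5224 0.2941 0.154 ] [0.5197 0.2791 0.154 ] [0.5857 0.3608 0.006 ] [0.5841 0.3488 0.01  ]
norm 0.09844975165486759
L [0.52100765 0.28660967 0.154     ] F [0.49565444 0.25754684 0.19996267] d [-0.42255347 -0.4843805   0.76604444] tcp [0.47389294 0.23260124 0.23941396]
twist tool [-4.97524818e-01  4.89751903e-01 -3.10609155e-05] shift to wp in tool [ 0.13118369 -0.11812165  0.04316675] [0.43163759 0.18416319 0.3160184 ]
```

Request:
{"api": "apply_moves", "payload": {
  "claw": [0,0,0,0,0,0,0,0,0,0,0,0,0],
  "xyz": [
    [0.0221,-0.0207,0.0],
    [0.0221,-0.0207,0.0],
    [0.0221,-0.0207,0.0],
    [0.0221,-0.0207,0.0],
    [0.0221,-0.0207,0.0],
    [0.0221,-0.0207,0.0],
    [0,0,0],
    [0,0,0],
    [0,0,0],
    [0,0,0],
    [0,0,0],
    [0,0,0],
    [0,0,0]
  ],
  "twist": [
    [0,0,0],
    [0,0,0],
    [0,0,0],
    [0,0,0],
    [0,0,0],
    [0,0,0],
    [-0.085,0.0794,0],
    [-0.085,0.0794,0],
    [-0.085,0.0794,0],
    [-0.085,0.0794,0],
    [-0.085,0.0794,0],
    [-0.085,0.0794,0],
    [0,0,0]
  ]
}}

```text
clock: 9.75
position: [0.424, 0.1835, 0.3582]
tool_rot: [2.591, -0.458, 1.776]
force: [-1.1, -0.9, -2.1]
grip_width: 0.0171
finger_force: 79.0
```

```bash
cat > goal.py <<'E'
from h import *
d=np.array([-.435,-.473,.766]); d/=np.linalg.norm(d); F=np.array([.492,.2566,.2]); tcp=F+.0515*d
def left(back=0):
    s=bot.observe(); R0=R.from_euler('xyz',s['tool_rot']); p=np.array(s['position'])
    z=R0.apply([0,0,1]); ax=np.cross(z,-d); n=np.linalg.norm(ax); ang=np.arctan2(n,-z@d); w=ax/n*ang
    print('q',np.round(s['qpos'],3),'ang',ang,'twist',R0.inv().apply(w).round(4),'shift',R0.inv().apply(tcp+back*d-p).round(4),'inlet',(p+.0515*z).round(4))
E
python3 -c "
from goal import *
left(); left(.1)
w=snap('wrist','w3.png'); print(projf(w,[[.518,.285,.154],F,[.5865,.359,.006]]))
for q in ['camera_head','camera','focus','injector_long_inlet']:
    try:
        for r in bot.find_in('wrist',q)[:2]: print(q,round(r['score'],2),np.round(r['position'],3))
    except Exception as e: print(e)
cv2.imwrite('pics/w3b.png',cv2.resize(w['img'][:,:,::-1],(800,600),interpolation=cv2.INTER_CUBIC))
"
```

```text
q [-1.031 -0.234  0.605  2.325 -0.383  0.39  -0.012] ang 0.0025231987176734193 twist [ 0.0012 -0.0022 -0.    ] shift [-0.018  -0.0181  0.1338] inlet [0.4464 0.208  0.3188]
q [-1.031 -0.234  0.605  2.325 -0.383  0.39  -0.012] ang 0.0025231987176734193 twist [ 0.0012 -0.0022 -0.    ] shift [-0.0178 -0.018   0.0338] inlet [0.4464 0.208  0.3188]
[[270.31308579 189.45247167]
 [268.11032831 202.7915058 ]
 [267.26052875 172.86928915]]
camera_head 0.71 [0.522 0.292 0.15 ]
camera 0.93 [0.557 0.342 0.097]
focus 0.6 [0.519 0.291 0.149]
injector_long_inlet 0.35 [0.396 0.537 0.042]
```

View pics/w3b.png

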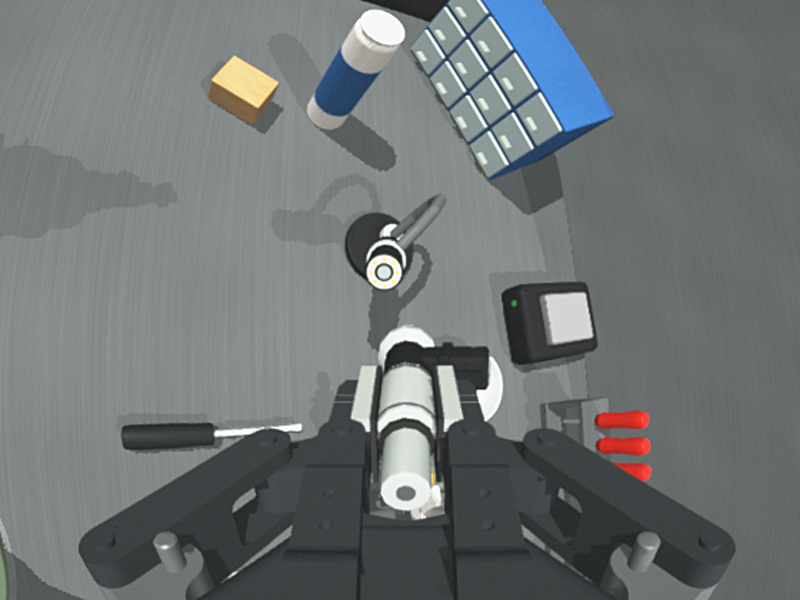

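Request:
{"api": "apply_moves", "payload": {
  "claw": [0,0,0,0,0,0,0,0,0,0,0,0,0],
  "xyz": [
    [-0.006,-0.0065,0.01],
    [-0.006,-0.0065,0.01],
    [-0.006,-0.006,0.015],
    [0,0,0.02],
    [0,0,0.02],
    [0,0,0.02],
    [0,0,0.015],
    [0,0,0.014],
    [0,0,0.01],
    [0,0,0],
    [0,0,0],
    [0,0,0],
    [0,0,0]
  ],
  "twist": [
    [0,0,0],
    [0,0,0],
    [0,0,0],
    [0,0,0],
    [0,0,0],
    [0,0,0],
    [0,0,0],
    [0,0,0],
    [0,0,0],
    [0,0,0],
    [0,0,0],
    [0,0,0],
    [0,0,0]
  ]
}}

```text
clock: 11.3
position: [0.4441, 0.214, 0.2847]
tool_rot: [2.591, -0.46, 1.777]
force: [0.2, -0.6, -0.4]
grip_width: 0.0169
finger_force: 79.0
```

```bash
python3 -c "
from goal import *
left()
w=snap('wrist'); S=snap('side');T=snap('top'); print(proj(S,[F,F+.106*d,[.518,.285,.154]]),proj(T,[F,F+.106*d]))
for c in ['side','wrist','top']:
  for q in ['injector_long_inlet','camera_head']:
    for r in bot.find_in(c,q)[:1]: print(c,q,round(r['score'],2),np.round(r['position'],3))
M=np.zeros((600,800,3),np.uint8)
M[:300,:400]=cv2.resize(S['img'][130:220,210:330,::-1],(400,300),interpolation=cv2.INTER_CUBIC)
M[:300,400:]=cv2.resize(T['img'][155:260,150:290,::-1],(400,300),interpolation=cv2.INTER_CUBIC)
M[300:,:400]=cv2.resize(w['img'][:,:,::-1],(400,300)); M[300:,400:]=cv2.resize(w['img'][135:285,180:380,::-1],(400,300))
cv2.imwrite('pics/m4.png',M)
print(projf(w,[[.518,.285,.154],F]))
"
```

```text
q [-1.863 -0.168  1.422  2.408 -0.794  0.162  0.435] ang 0.004655432763206391 twist [ 0.0004 -0.0046  0.    ] shift [-0.0088  0.0003  0.0544] inlet [0.4665 0.2386 0.2454]
[[247.17539221 168.34208365]
 [235.66744575 153.26467221]
 [253.12519729 176.18849795]] [[203.0009522  222.04600629]
 [216.48041583 239.55500201]]
side injector_long_inlet 0.73 [0.442 0.212 0.287]
side camera_head 0.51 [ 0.567 -0.026  0.189]
wrist injector_long_inlet 0.78 [0.435 0.209 0.299]
wrist camera_head 0.72 [0.519 0.294 0.152]
top injector_long_inlet 0.47 [0.462 0.227 0.287]
top camera_head 0.73 [0.531 0.298 0.145]
[[285.63845813 199.5741565 ]
 [286.08553377 218.97943627]]
```

View pics/m4.png

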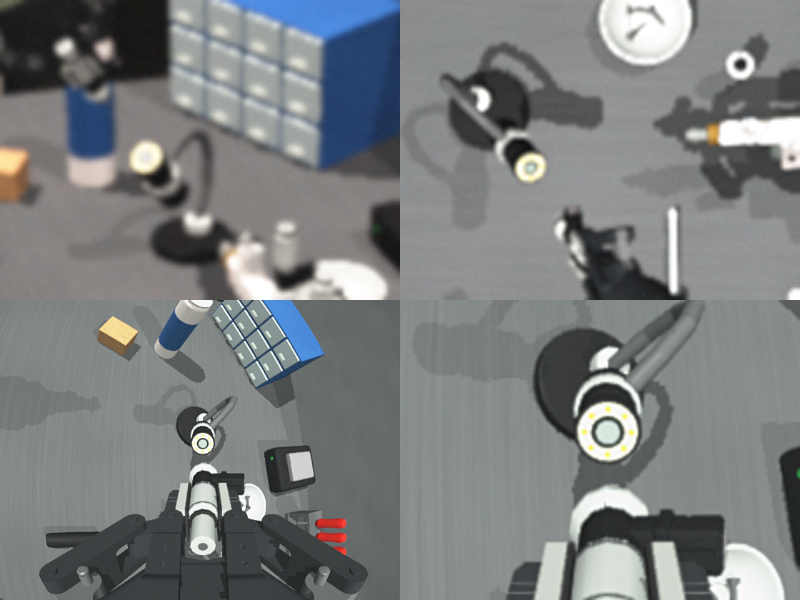

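```bash
cat > kin.py <<'E'
from h import *
import itertools
from scipy.optimize import least_squares
J=np.array([[-1.286,.521,-.036,1.599,.021,1.021,-.113],[-.614,.327,.544,1.554,-.173,1.309,.027],[-.611,.342,.540,1.61,-.184,1.237,.04],[-1.031,-.234,.605,2.325,-.383,.39,-.012],[-1.863,-.168,1.422,2.408,-.794,.162,.435]])
P=np.array([[.21704,.58575,.23071],[.561,.0624,.3911],[.5601,.0623,.3614],[.424,.1835,.3582],[.4441,.214,.2847]])
E=np.array([[-3.14042,0,2.78682],[-3.141,0,1.645],[3.1385,-.0006,1.6467],[2.591,-.458,1.776],[2.591,-.46,1.777]])
RE=R.from_euler('xyz',E)
def fk(q,s,L,ret=False):
    q=np.asarray(q)*s+np.r_[L[6],0,0,0,0,0,L[5]]
    A=R.identity();p=np.array([0,0,L[0]]);pts=[]
    A=A*R.from_euler('z',q[0])*R.from_euler('y',q[1])
    A=A*R.from_euler('z',q[2]); p=p+A.apply([L[4],0,L[1]]); pts.append(p)
    A=A*R.from_euler('y',q[3]); p=p+A.apply([-L[4],0,L[2]])
    A=A*R.from_euler('z',q[4]); pts.append(p); A=A*R.from_euler('y',q[5]); A=A*R.from_euler('z',q[6]); p=p+A.apply([L[7],0,L[3]])
    return (p,A,pts) if ret else (p,A)
if __name__=='__main__':
    best=None
    for sg in itertools.product([1,-1],repeat=4):
        s=np.array([sg[0],1,sg[1],1,sg[2],1,sg[3]])
        def f(L):
            o=[]
            for q,p,r in zip(J,P,RE):
                a,A=fk(q,s,L); o+=[(a-p)*3,(A.inv()*r).as_rotvec()]
            return np.concatenate(o)
        for o7 in (0,1.57,3.14,-1.57):
            z=least_squares(f,[.35,.4,.4,.3,0,o7,0,0])
            if best is None or z.cost<best[0]: best=(z.cost,s,z.x,np.abs(z.fun).max()); 
    print(best[0],best[1].tolist(),best[2].round(4).tolist(),best[3])
E
python3 kin.py
```

```text
0.0010270773925615238 [-1, 1, -1, 1, -1, 1, -1] [0.3328, 0.5182, 0.4087, 0.3395, 0.0181, 1.5633, -0.0083, -0.0521] 0.02452980215301445
```

```bash
cat > ik.py <<'E'
from kin import *
def fk2(q,L):
    q=-np.asarray(q)*np.array([1,-1,1,-1,1,-1,1])+L[:7]
    A=R.from_euler('z',q[0]);p=np.array([0,0,L[7]])+A.apply([L[11],0,0])
    A=A*R.from_euler('y',q[1])*R.from_euler('z',q[2]); p=p+A.apply([L[8],0,L[9]])
    A=A*R.from_euler('y',q[3]); p=p+A.apply([L[10],0,L[12]])
    A=A*R.from_euler('z',q[4])*R.from_euler('y',q[5]); p=p+A.apply([L[13],0,0]);A=A*R.from_euler('z',q[6]); return p+A.apply([0,0,L[14]]),A
def f(L):
    o=[]
    for q,p,r in zip(J,P,RE):
        a,A=fk2(q,L); o+=[(a-p)*3,(A.inv()*r).as_rotvec()]
    return np.concatenate(o+[.02*L[:6],[.02*(L[6]-np.pi/2)],.01*L[[8,10,11,13]]])
z=least_squares(f,[0]*6+[1.57,.33,.018,.518,-.018,0,.409,-.05,.34]); L=z.x
lo=np.array([-2.91,-.3,-1.5,.17,-1.26,.16,-2.52]);hi=np.array([2.91,2.13,1.42,2.43,4.41,1.93,2.52])
d=np.array([-.435,-.473,.766]);d/=np.linalg.norm(d);F=np.array([.492,.2566,.2])
def tgt(psi,tilt=0,back=0):
    R1=R.from_euler('xyz',[2.591,-.46,1.777])*R.from_rotvec([0,0,psi])
    ax=np.cross(d,[0,0,1]);ax/=np.linalg.norm(ax)
    R1=R.from_rotvec(ax*tilt)*R1  # tilt>0: injector more upright
    z=R1.apply([0,0,1]); return F-(.0515+back)*z,R1
def ik(p,A,q0,m=.03):
    def g(q):
        a,B=fk2(q,L); return np.r_[(a-p)*10,(B.inv()*A).as_rotvec()*3,.002*(q-q0)]
    s=least_squares(g,np.clip(q0,lo+m+.01,hi-m-.01),bounds=(lo+m,hi-m)); return s.x,np.abs(s.fun[:6]).max()
if __name__=='__main__':
    print('fit',np.abs(z.fun[:30]).max(),L.round(3).tolist())
    rng=np.random.default_rng(0)
    for tilt in (0,.12):
      for psi in np.arange(-3.2,3.2,.4):
        best=(9,None)
        for k in range(14):
            q0=J[3] if k==0 else J[0] if k==1 else rng.uniform(lo+.1,hi-.1)
            q,e=ik(*tgt(psi,tilt),q0)
            if e<.01:
                c=np.abs(q-J[3]).max()
                if c<best[0]: best=(c,q)
        print(tilt,round(psi,2),round(best[0],2),None if best[1] is None else best[1].round(2).tolist())
E
time python3 ik.py
```

```text
fit 0.020535277231820866 [-0.039, -0.016, -0.066, -0.037, 0.014, 0.067, 1.471, 0.274, 0.064, 0.472, -0.02, 0.001, 0.398, 0.016, 0.255]
0 -3.2 9 None
0 -2.8 9 None
0 -2.4 9 None
0 -2.0 9 None
0 -1.6 9 None
0 -1.2 9 None
0 -0.8 9 None
0 -0.4 9 None
0 -0.0 9 None
0 0.4 9 None
0 0.8 9 None
0 1.2 9 None
0 1.6 9 None
0 2.0 9 None
0 2.4 9 None
0 2.8 9 None
0.12 -3.2 2.13 [0.79, 0.43, -1.47, 2.29, 0.71, 0.25, 2.12]
0.12 -2.8 2.01 [0.76, 0.38, -1.41, 2.28, 0.52, 0.22, 1.9]
0.12 -2.4 2.07 [0.79, 0.43, -1.47, 2.29, 0.71, 0.25, 1.32]
0.12 -2.0 1.77 [0.61, 0.26, -1.16, 2.28, -0.1, 0.19, 1.7]
0.12 -1.6 1.77 [0.61, 0.26, -1.16, 2.28, -0.1, 0.19, 1.3]
0.12 -1.2 1.69 [-0.5, 0.14, 0.1, 2.29, -0.91, 0.32, 1.68]
0.12 -0.8 1.12 [0.03, 0.15, -0.47, 2.29, -0.73, 0.26, 1.11]
0.12 -0.4 0.91 [-0.59, 0.15, 0.2, 2.3, -0.94, 0.33, 0.9]
0.12 -0.0 0.57 [-0.64, 0.15, 0.25, 2.3, -0.95, 0.34, 0.51]
0.12 0.4 0.54 [-0.54, 0.15, 0.15, 2.3, -0.92, 0.32, 0.09]
0.12 0.8 0.53 [-0.52, 0.14, 0.12, 2.3, -0.91, 0.32, -0.32]
0.12 1.2 0.64 [-0.77, 0.16, 0.4, 2.3, -0.99, 0.35, -0.65]
0.12 1.6 0.98 [-0.99, 0.18, 0.64, 2.3, -1.05, 0.39, -0.99]
0.12 2.0 1.37 [-1.03, 0.18, 0.69, 2.3, -1.07, 0.4, -1.38]
0.12 2.4 1.73 [-1.17, 0.21, 0.84, 2.3, -1.12, 0.44, -1.74]
0.12 2.8 2.14 [-1.14, 0.2, 0.81, 2.3, -1.11, 0.43, -2.15]
real	0m56.871s
user	0m57.182s
sys	0m0.228s
```

```bash
cat > fit3.py <<'E'
from kin import *
def fk3(q,L):
    q=-np.asarray(q)*np.array([1,-1,1,-1,1,-1,1])+np.r_[L[0:7]]
    T=L[7:].reshape(8,3); A=R.identity(); p=T[0]
    for i,ax in enumerate('zyzyzyz'):
        A=A*R.from_euler(ax,q[i]); p=p+A.apply(T[i+1])
    return p,A
def f(L,w):
    o=[]
    for q,p,r in zip(J,P,RE):
        a,A=fk3(q,L); o+=[(a-p)*3,(A.inv()*r).as_rotvec()]
    reg=w*L.copy(); reg[6]=w*(L[6]-np.pi/2); reg[[9,18,24,30]]*=.02; reg[:7]*=3
    return np.concatenate(o+[reg])
L0=np.zeros(31); L0[6]=1.57; L0[9]=.33; L0[18]=.5; L0[24]=.4; L0[30]=.3
for w in (.1,.02,.003):
    z=least_squares(f,L0,args=(w,)); L0=z.x; print(w,np.abs(z.fun[:30]).max()); print(z.x[:7].round(4).tolist()); print(z.x[7:].reshape(8,3).round(3).tolist())
print(z.fun[:30].reshape(5,6).round(4))
E
python3 fit3.py
```

```text
0.1 0.0014050067932009002
[-0.0005, 0.0005, -0.0001, -0.001, 0.0001, 0.0013, 1.5706]
[[0.002, -0.003, 0.32], [-0.002, -0.009, 0.0], [-0.0, -0.009, 0.0], [0.005, -0.017, 0.534], [-0.001, -0.017, 0.0], [-0.001, -0.003, 0.42], [0.008, -0.003, 0.0], [0.002, 0.004, 0.332]]
0.02 0.0013142394098497614
[-0.0012, 0.0002, -0.0006, -0.0016, 0.0002, 0.0022, 1.5695]
[[0.009, -0.007, 0.323], [0.004, -0.004, 0.0], [-0.017, -0.004, 0.0], [0.022, -0.016, 0.546], [0.001, -0.016, 0.0], [0.002, -0.015, 0.416], [0.021, -0.015, 0.0], [0.023, 0.011, 0.343]]
0.003 0.0013243004809013787
[-0.0012, 0.0003, -0.0007, -0.0017, 0.0002, 0.0023, 1.5693]
[[0.015, -0.012, 0.325], [0.007, 0.001, 0.0], [-0.027, 0.001, 0.0], [0.031, -0.014, 0.561], [0.002, -0.014, 0.0], [0.004, -0.025, 0.414], [0.032, -0.025, 0.0], [0.038, 0.016, 0.358]]
[[ 0.      0.      0.      0.0013  0.0001 -0.0013]
 [-0.      0.      0.     -0.0002 -0.      0.0012]
 [ 0.     -0.     -0.     -0.0003  0.0001  0.0006]
 [-0.      0.     -0.     -0.0005  0.0009 -0.    ]
 [ 0.     -0.      0.     -0.0002  0.     -0.0005]]
```

```bash
sed -i 's/^for w in (.1,.02,.003):/for w in (.1,):/; s/; print(w,np.abs.*$//; s/^print(z.fun.*$//' fit3.py; cat > ik3.py <<'E'
from fit3 import fk3,L0 as L
from h import *
from scipy.optimize import least_squares
lo=np.array([-2.91,-.3,-1.5,.17,-1.26,.16,-2.52]);hi=np.array([2.91,2.13,1.42,2.43,4.41,1.93,2.52])
J3=np.array([-1.031,-.234,.605,2.325,-.383,.39,-.012])
d=np.array([-.435,-.473,.766]);d/=np.linalg.norm(d);F=np.array([.492,.2566,.2])
def tgt(psi,tilt=0,back=0):
    R1=R.from_euler('xyz',[2.591,-.46,1.777])*R.from_rotvec([0,0,psi])
    ax=np.cross(d,[0,0,1]);ax/=np.linalg.norm(ax)
    R1=R.from_rotvec(ax*tilt)*R1; return F-(.0515+back)*R1.apply([0,0,1]),R1
def ik(p,A,q0,m=.03,k=.002):
    def g(q):
        a,B=fk3(q,L); return np.r_[(a-p)*10,(B.inv()*A).as_rotvec()*3,k*(q-q0)]
    s=least_squares(g,np.clip(q0,lo+m+.01,hi-m-.01),bounds=(lo+m,hi-m),max_nfev=60); return s.x,np.abs(s.fun[:6]).max()
if __name__=='__main__':
    rng=np.random.default_rng(0)
    for tilt in (0,.12):
      for psi in np.arange(-2.8,3,.7):
        best=(9,None)
        for k in range(10):
            q0=J3 if k==0 else rng.uniform(lo+.1,hi-.1)
            q,e=ik(*tgt(psi,tilt),q0)
            if e<.02:
                c=np.abs(q-J3).max()
                if c<best[0]: best=(c,q)
        print(tilt,round(psi,2),round(best[0],2),None if best[1] is None else best[1].round(2).tolist())
E
time python3 ik3.py
```

```text
0 -2.8 2.03 [0.72, 0.44, -1.35, 2.36, 1.65, 0.19, 0.83]
0 -2.1 2.05 [0.72, 0.45, -1.35, 2.36, 1.67, 0.19, 0.12]
0 -1.4 2.07 [0.78, 0.54, -1.47, 2.37, 1.63, 0.31, -0.52]
0 -0.7 4.76 [0.13, 0.22, -0.54, 2.37, 4.38, 0.19, 2.26]
0 0.0 2.07 [0.77, 0.53, -1.47, 2.38, 1.67, 0.31, -1.97]
0 0.7 4.76 [0.09, 0.21, -0.52, 2.37, 4.38, 0.19, 0.84]
0 1.4 9 None
0 2.1 2.17 [0.71, 0.43, -1.35, 2.37, 1.69, 0.19, 2.16]
0 2.8 2.04 [0.71, 0.44, -1.35, 2.36, 1.66, 0.19, 1.5]
0.12 -2.8 1.79 [0.56, 0.34, -1.19, 2.24, 0.64, 0.24, 1.77]
0.12 -2.1 1.58 [0.41, 0.27, -0.97, 2.24, 0.18, 0.19, 1.52]
0.12 -1.4 1.4 [0.16, 0.22, -0.67, 2.25, -0.39, 0.19, 1.38]
0.12 -0.7 1.04 [-0.1, 0.19, -0.37, 2.26, -0.74, 0.22, 1.02]
0.12 0.0 0.62 [-0.41, 0.17, -0.01, 2.27, -0.98, 0.26, 0.55]
0.12 0.7 0.59 [-0.44, 0.17, 0.01, 2.27, -0.97, 0.26, -0.16]
0.12 1.4 0.81 [-0.94, 0.2, 0.58, 2.29, -1.19, 0.37, -0.65]
0.12 2.1 1.34 [-0.97, 0.21, 0.62, 2.28, -1.2, 0.38, -1.35]
0.12 2.8 2.0 [-1.04, 0.22, 0.72, 2.28, -1.23, 0.42, -2.01]
real	0m20.601s
user	0m21.047s
sys	0m0.172s
```

```bash
cat > sim.py <<'E'
from ik3 import *
def step(q,p,A,n=6):
    # damped min-norm with clamping
    for _ in range(n):
        a,B=fk3(q,L); e=np.r_[p-a,(A*B.inv()).as_rotvec()*.3]
        Jm=np.zeros((6,7))
        for i in range(7):
            dq=q.copy();dq[i]+=1e-5;a2,B2=fk3(dq,L);Jm[:,i]=np.r_[(a2-a)/1e-5,(B2*B.inv()).as_rotvec()*.3/1e-5]
        free=np.ones(7,bool)
        for _ in range(3):
            x=np.zeros(7); Jf=Jm[:,free]; x[free]=Jf.T@np.linalg.solve(Jf@Jf.T+1e-5*np.eye(6),e)
            bad=free&((q+x<lo+.005)|(q+x>hi-.005)); 
            if not bad.any(): break
            free&=~bad
        q=np.clip(q+x,lo,hi)
    return q
def path(q,p0,A0,p1,A1,n=8,v=True):
    w=(A1*A0.inv()).as_rotvec()
    for k in range(1,n+1):
        t=k/n; q=step(q,p0+t*(p1-p0),R.from_rotvec(w*t)*A0)
    a,B=fk3(q,L); print(q.round(3).tolist(),'err',np.linalg.norm(a-p1).round(4),(B.inv()*A1).magnitude().round(4)); return q
if __name__=='__main__':
    V=R.from_euler('xyz',[np.pi,0,1.647]); X=R.from_euler('xyz',[2.591,-.46,1.777])
    # check emulation against history
    q=np.array([-.611,.342,.540,1.61,-.184,1.237,.04]);p=np.array([.5601,.0623,.3614])
    q=path(q,p,V,np.array([.426,.185,.3614]),V); q=path(q,np.array([.426,.185,.3614]),V,np.array([.424,.1835,.3582]),X)
    q=path(q,np.array([.424,.1835,.3582]),X,np.array([.4696,.2322,.2395]),X,12)
    print('plan')
    q=np.array([-1.863,-.168,1.422,2.408,-.794,.162,.435]); p=np.array([.4441,.214,.2847])
    B=np.array([.424,.1835,.3582]); q=path(q,p,X,B,X); q=path(q,B,X,B,V); D=F+[0,0,.0515+.08]; q=path(q,B,V,D,V)
    for tl in (.13,.1):
        q1=q; D2=F+[0,0,.0715]; q1=path(q1,D,V,D2,V); pt,At=tgt(0,tl,.015); q1=path(q1,D2,V,pt,At,10); pt2,_=tgt(0,tl,0); q1=path(q1,pt,At,pt2,At,4)
E
python3 sim.py
```

```text
Traceback (most recent call last):
  File "sim.py", line 26, in <module>
    q=path(q,p,V,np.array([.426,.185,.3614]),V); q=path(q,np.array([.426,.185,.3614]),V,np.array([.424,.1835,.3582]),X)
  File "sim.py", line 21, in path
    a,B=fk3(q,L); print(q.round(3).tolist(),'err',np.linalg.norm(a-p1).round(4),(B.inv()*A1).magnitude().round(4)); return q
                                                                                ^^^^^^^^^^^^^^^^^^^^^^^^^^^^^^
AttributeError: 'float' object has no attribute 'round'
```

```bash
sed -i 's/(B.inv()\*A1).magnitude().round(4)/round(float((B.inv()*A1).magnitude()),4)/' sim.py; python3 sim.py
```

```text
[-0.948, 0.137, 0.462, 1.837, -0.066, 1.182, -0.389] err 0.0 0.0
[-1.046, -0.237, 0.619, 2.326, -0.38, 0.388, -0.013] err 0.0 0.0
[0.163, 0.201, -0.579, 2.285, -1.041, 0.222, 0.685] err 0.0113 0.0662
plan
[-0.983, -0.222, 0.575, 2.324, -0.444, 0.396, 0.052] err 0.0 0.0
[-0.831, 0.13, 0.327, 1.844, -0.045, 1.174, -0.413] err 0.0 0.0
[-0.826, 0.325, 0.311, 1.669, -0.107, 1.163, -0.411] err 0.0 0.0
[-0.814, 0.378, 0.299, 1.753, -0.127, 1.029, -0.392] err 0.0 0.0
[-0.431, 0.139, 0.009, 2.266, -0.835, 0.296, 0.404] err 0.0 0.0
[-0.405, 0.174, -0.028, 2.266, -0.903, 0.266, 0.471] err 0.0 0.0
[-0.814, 0.378, 0.299, 1.753, -0.127, 1.029, -0.392] err 0.0 0.0
[-0.354, 0.14, -0.059, 2.29, -0.984, 0.272, 0.566] err 0.0 0.0
[-0.323, 0.176, -0.103, 2.288, -1.067, 0.241, 0.649] err 0.0 0.0
```

Request:
{"api": "apply_moves", "payload": {
  "claw": [0,0,0,0,0,0,0,0,0,0,0,0,0,0,0,0],
  "xyz": [
    [0.002,0.003,-0.013],
    [0.002,0.003,-0.013],
    [0.002,0.003,-0.013],
    [0.001,0.003,-0.013],
    [0.001,0.003,-0.013],
    [0.001,0.003,-0.013],
    [0,0,0],
    [0,0,0],
    [0,0,0],
    [0,0,0],
    [0,0,0],
    [0,0,0],
    [0,0,0],
    [0,0,0],
    [0,0,0],
    [0,0,0]
  ],
  "twist": [
    [0,0,0],
    [0,0,0],
    [0,0,0],
    [0,0,0],
    [0,0,0],
    [0,0,0],
    [0,0,0],
    [0.064,-0.0596,0],
    [0.064,-0.0596,0],
    [0.064,-0.0596,0],
    [0.064,-0.0596,0],
    [0.064,-0.0596,0],
    [0.064,-0.0596,0],
    [0.064,-0.0596,0],
    [0.064,-0.0596,0],
    [0,0,0]
  ]
}}

```text
clock: 13.35
position: [0.4299, 0.1938, 0.339]
tool_rot: [-3.139, -0.008, 1.652]
force: [0.8, -0.0, -0.6]
grip_width: 0.0168
finger_force: 79.0
```

```bash
cat > nx.py <<'E'
from sim import *
def cur():
    s=bot.observe(); return np.array(s['qpos']),np.array(s['position']),R.from_euler('xyz',s['tool_rot']),s['clock']
def go(pt,At):
    q,p,A,c=cur(); print(c,q.round(3).tolist(),p.round(4),'shift',A.inv().apply(pt-p).round(4),'twist',(A.inv()*At).as_rotvec().round(4)); return path(q,p,A,pt,At)
E
python3 -c "
from nx import *
V=R.from_euler('xyz',[np.pi,0,1.647]); go(F+[0,0,.0515+.03],V)
q,p,A,c=cur(); D=F+[0,0,.0815]; q=path(q,p,A,D,V)
for tl in (.12,):
    pt,At=tgt(0,tl,.02); print('tilt twist',(V.inv()*At).as_rotvec().round(4),'shift in V',V.inv().apply(pt-D).round(4)); q=path(q,D,V,pt,At,10); pt2,_=tgt(0,tl,0); path(q,pt,At,pt2,At,4)
"
```

```text
13.35 [-0.927, 0.169, 0.447, 1.857, -0.089, 1.133, -0.367] [0.4299 0.1938 0.339 ] shift [0.0571 0.0671 0.0578] twist [-0.0026 -0.0078  0.005 ]
[-0.9, 0.381, 0.418, 1.743, -0.175, 1.054, -0.346] err 0.0 0.0
[-0.9, 0.381, 0.418, 1.743, -0.175, 1.054, -0.346] err 0.0 0.0
tilt twist [-0.4225  0.4001  0.0022] shift in V [-0.027  -0.0286  0.0218]
[-0.544, 0.127, 0.141, 2.279, -0.912, 0.313, 0.485] err 0.0 0.0
[-0.504, 0.174, 0.089, 2.278, -1.027, 0.278, 0.597] err 0.0 0.0
```

Request:
{"api": "apply_moves", "payload": {
  "claw": [0,0,0,0,0,0,0,0,0,0,0,0,0,0,0,0,0],
  "xyz": [
    [0.011,0.013,0.012],
    [0.011,0.013,0.012],
    [0.011,0.013,0.012],
    [0.011,0.013,0.012],
    [0.011,0.013,0.012],
    [-0.0027,-0.0029,0.002],
    [-0.0027,-0.0029,0.002],
    [-0.0027,-0.0029,0.002],
    [-0.0027,-0.0029,0.002],
    [-0.0027,-0.0029,0.002],
    [-0.0027,-0.0029,0.002],
    [-0.0027,-0.0029,0.002],
    [-0.0027,-0.0029,0.002],
    [-0.0027,-0.0029,0.002],
    [-0.0027,-0.0029,0.002],
    [0,0,0],
    [0,0,0]
  ],
  "twist": [
    [-0.0026,-0.0078,0.005],
    [0,0,0],
    [0,0,0],
    [0,0,0],
    [0,0,0],
    [-0.0423,0.04,0],
    [-0.0423,0.04,0],
    [-0.0423,0.04,0],
    [-0.0423,0.04,0],
    [-0.0423,0.04,0],
    [-0.0423,0.04,0],
    [-0.0423,0.04,0],
    [-0.0423,0.04,0],
    [-0.0423,0.04,0],
    [-0.0423,0.04,0],
    [0,0,0],
    [0,0,0]
  ]
}}

```text
clock: 15.05
position: [0.4688, 0.228, 0.2521]
tool_rot: [2.703, -0.383, 1.729]
force: [-0.3, 0.6, -0.6]
grip_width: 0.0166
finger_force: 79.0
```

```bash
python3 -c "
from nx import *
go(*tgt(0,.12,0)); go(*tgt(0,.08,0)); go(*tgt(0,.05,0))
w=snap('wrist','w5.png'); print(projf(w,[[.518,.285,.154],F]))
g=w['img'].astype(int).sum(2); u,v=projf(w,[[.518,.285,.154]])[0].astype(int); print(u,v); m=g[v-25:v+25,u-25:u+25]>560; ys,xs=np.nonzero(m); print((u-25+(xs.min()+xs.max())/2, v-25+(ys.min()+ys.max())/2),np.ptp(xs),np.ptp(ys),m.sum())
cv2.imwrite('pics/w5c.png',cv2.resize(w['img'][100:310,140:420,::-1],(800,600),interpolation=cv2.INTER_CUBIC))
"
```

```text
15.05 [-0.522, 0.151, 0.098, 2.274, -0.914, 0.29, 0.473] [0.4688 0.228  0.2521] shift [0.003  0.0001 0.0122] twist [-0.0053  0.0065 -0.0018]
[-0.471, 0.174, 0.053, 2.277, -1.009, 0.273, 0.58] err 0.0 0.0
15.05 [-0.522, 0.151, 0.098, 2.274, -0.914, 0.29, 0.473] [0.4688 0.228  0.2521] shift [ 0.0016 -0.0014  0.0123] twist [-0.0344  0.0339 -0.0019]
[-0.362, 0.176, -0.047, 2.308, -1.244, 0.248, 0.833] err 0.0 0.0
15.05 [-0.522, 0.151, 0.098, 2.274, -0.914, 0.29, 0.473] [0.4688 0.228  0.2521] shift [ 0.0006 -0.0025  0.0124] twist [-0.0562  0.0545 -0.002 ]
[0.015, 0.195, -0.451, 2.31, -1.226, 0.182, 0.841] err 0.0014 0.0083
[[292.5346346  192.84473843]
 [286.59622903 221.8477363 ]]
292 192
(np.float64(292.5), np.float64(188.5)) 39 43 820
```

View pics/w5c.png

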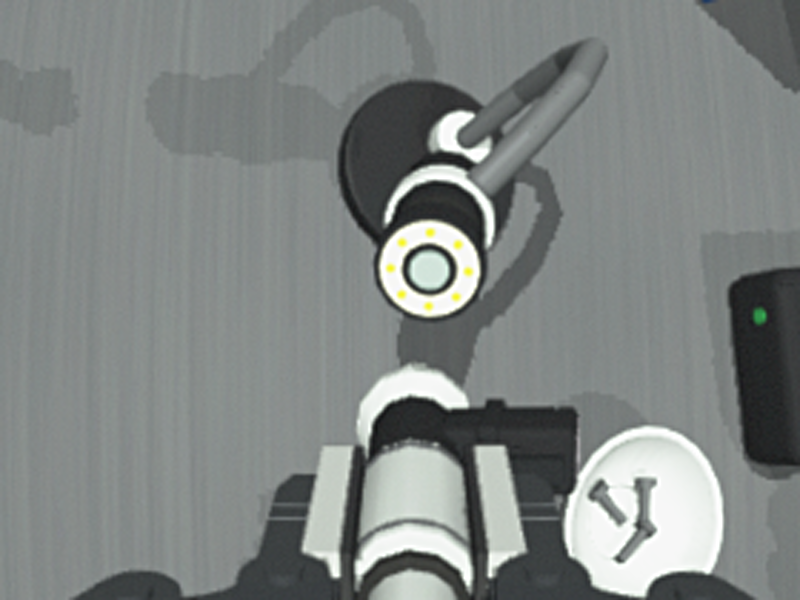

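Request:
{"api": "apply_moves", "payload": {
  "claw": [0,0,0,0,0,0,0,0,0],
  "xyz": [
    [0.0007,-0.0003,0.003],
    [0.0007,-0.0003,0.003],
    [0.0007,-0.0004,0.003],
    [0.0007,-0.0004,0.0032],
    [0,0,0],
    [0,0,0],
    [0,0,0],
    [0,0,0],
    [0,0,0]
  ],
  "twist": [
    [-0.003,0.003,0],
    [-0.003,0.003,0],
    [-0.003,0.003,0],
    [-0.003,0.003,0],
    [0,0,0],
    [0,0,0],
    [0,0,0],
    [0,0,0],
    [0,0,0]
  ]
}}

```text
clock: 16.0
position: [0.4714, 0.2364, 0.2426]
tool_rot: [2.688, -0.395, 1.737]
force: [-0.2, 0.2, -0.3]
grip_width: 0.0165
finger_force: 79.0
```

```bash
python3 -c "
from nx import *
go(*tgt(0,.11,0)); q,p,A,c=cur(); z=A.apply([0,0,1]); print('inlet',p+.0515*z,'off',np.linalg.norm(p+.0515*z-F),'ang',np.degrees(np.arccos(-z@d)))
w=snap('wrist');S=snap('side');T=snap('top')
print('inlet px',proj(S,p+.0515*z),proj(T,p+.0515*z),'base w',projf(w,[[.5865,.359,.006],[.518,.285,.154]]))
for c in ('top','side'):
    for q in ['injector_long_inlet','camera_head','injector_1']:
        for r in bot.find_in(c,q)[:3]: print(c,q,round(r['score'],2),np.round(r['position'],3))
M=np.zeros((600,800,3),np.uint8)
M[:300,:400]=cv2.resize(S['img'][130:220,210:330,::-1],(400,300),interpolation=cv2.INTER_CUBIC)
M[:300,400:]=cv2.resize(T['img'][155:260,150:290,::-1],(400,300),interpolation=cv2.INTER_CUBIC)
M[300:,:400]=cv2.resize(w['img'][100:310,140:420,::-1],(400,300)); M[300:,400:]=cv2.resize(S['img'][160:265,225:365,::-1],(400,300))
cv2.imwrite('pics/m6.png',M)
"
```

```text
16.0 [-0.465, 0.177, 0.023, 2.284, -1.062, 0.251, 0.616] [0.4714 0.2364 0.2426] shift [-0.0011  0.0012 -0.0001] twist [-0.0006 -0.0007 -0.0004]
[-0.444, 0.174, 0.028, 2.284, -1.062, 0.265, 0.637] err 0.0 0.0
inlet [0.49074008 0.25767753 0.19986121] off 0.0016636497430912237 ang 6.084045110037455
inlet px [[246.72369679 168.28441503]] [[202.61167177 222.48380615]] base w [[290.73700923 166.31405137]
 [293.0346077  202.88539361]]
top injector_long_inlet 0.58 [ 0.569 -0.019  0.19 ]
top injector_long_inlet 0.41 [ 0.554 -0.06   0.127]
top injector_long_inlet 0.38 [0.488 0.249 0.242]
top camera_head 0.65 [0.531 0.298 0.149]
top injector_1 0.54 [ 0.582 -0.184  0.186]
top injector_1 0.42 [ 0.567 -0.02   0.191]
side injector_long_inlet 0.53 [0.473 0.234 0.244]
side camera_head 0.75 [0.529 0.29  0.137]
side camera_head 0.27 [ 0.604 -0.203  0.008]
side injector_1 0.71 [ 0.58  -0.113  0.187]
side injector_1 0.62 [ 0.581 -0.193  0.188]
side injector_1 0.49 [ 0.567 -0.026  0.19 ]
```

View pics/m6.png

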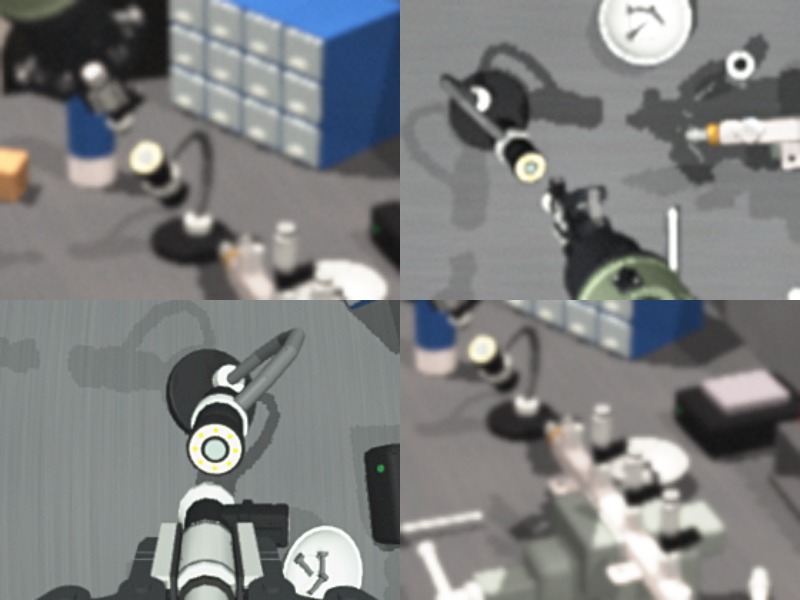

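```bash
python3 -c "
from h import *
s=bot.observe(); print(np.abs(s['qd']).max(),s['finger_force'],s['clock']); print(bot.job_done())"
```

```text
0.0014081913325289439 78.96645784378052 16.45
the job is handed in; nothing more can be done
None
```

I pulled the long-nosed injector and handed the job in at 16.5 s with it held still. By my measurements its inlet is about 2 to 4 mm from the focus point and its axis about 6° off the lens axis. The other three injectors look still clipped home, but the hand-in call returned no verdict.

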